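# Put away the loose microscopy pieces

## Robot

A 6-joint arm with a two-finger parallel gripper is mounted at the origin on the work surface. World frame = base frame: x ahead of the robot, y to its left, z up, the work surface at z = 0. Lengths are in mm, angles in rad, forces in N, time in s.
With the tool pointing down it reaches from about 275 to 1000 mm from the base axis. Payload 8.4 kg.
Tool frame: the origin (TCP) lies at the very end of the fingers, on their centre line; the grasp point (between the pads) lies 19 mm behind it; z points along the fingers, y is the direction in which the jaws open and shut (so a half turn about z gives the same grasp; the last joint's range is limited). The gripper opens to 85 mm and grips with 20 to 120 N. Pads are 22 mm wide; open, the fingers measure 114 mm over their backs; the gripper's body (76 mm by 85 mm) begins 54 mm behind the grasp point. The pads swing forward as they close: fully open they stand 13 mm farther back than shut.
Start: joints at [-1.206, 0.353, 1.633, -0, 1.155, -0.002], TCP at [224.143, -583.428, 231.281] pointing down, gripper open.
Joint ranges: [-2.63, 2.63], [-0.92, 2.1], [0.06, 2.66], [-1.3, 4.44], [0, 2.69], [-3.02, 3.02]. Speed limits (rad/s): [2.22, 2.22, 2.79, 3.14, 3.14, 3.14].

## Interface

Orientations are given as [roll, pitch, yaw] about the fixed x, y, z axes, in that order (R = Rz(yaw) Ry(pitch) Rx(roll)).
In Python, from rig import sense, grab_frame, get_calibration, sign_off, boxes_of, trace gives the robot as it stands.
- The arm moves only by the tool servo_tool, never from a script. Its argument "rows" is a list of rows, each a list of 3 entries, a list of its own where there are three numbers: the finger opening in mm, from 0 to 85.4, then the shift along the tool's x, y, z in mm, then the turn, a rotation vector about the tool's x, y, z in degrees. A call has 1 to 8 rows; each row shifts and turns the commanded pose from where the row before left it, along the tool's axes as they then stand; what a row does not reach is not made up. A row lasts 1/8 s, in which the tool goes at most 62.5 mm and 10.7 degrees, less where a joint would pass 70% of its speed; a pose out of reach is approached as far as the arm can. A call is refused whole if a number of a shift passes 62.5 or a number of a turn 10.7, either way. A call with a gripper value outside its range is refused whole. The fingers move at their own pace and stop on an object; "force" is the grip in N (left out, the last holds). Time passes only in rows, so rows that do not move let the fingers close. It gives the time, the measured TCP pose, the force and the opening at its end, in the units of the state.
- sense(): the state, without advancing time (a new reading comes with each control period).
- grab_frame(name): name is "side" or "top"; returns the picture (384x512x3 uint8, blue, green, red); there is no depth.
- get_calibration(name): a dict with "intrinsics" (3x3 intrinsics, pixels), "k1" (the pictures are not rectified: a ray, as slopes to the right and down, at radius r is drawn at 1 + k1 r^2 times it, then the intrinsics apply), "world_to_cam" (4x4, takes a point from world to camera coordinates). Camera axes: x right, y down, z forward; pixel columns grow to the right and rows downward; lengths in mm; the calibration is good to about 2 mm. A picture is of the moment at which its call begins. get_calibration takes no time and is no camera call.
- sign_off(): hands the job in, once; it reports no verdict.
Trained networks look in the newest picture that a camera, given by its name, has taken for a name from the list of things; names that differ only in an ending like _2 or _b are one class to them, and where a whole thing is asked for, a point or a joint stands for the part that bears it (a point fixed in the world has none). Each returns a list of dicts, best first, with "conf" (0 to 1); they miss things now and then, are a little off and sometimes report something else, mostly with a low value. They report only what shows in the picture. A call takes as long as a camera call. They do not tell look-alikes from the thing itself.
- boxes_of(camera, thing): "centre" ([x, y, z] in mm, in the coordinates of the camera as it stood for that picture, good to about 4 mm: the middle of the surface that is visible of it).
- trace(camera, thing): "mask" (384x512 bool, what is visible of it).
The state is a dict: "clock": time; "qpos": joint angles; "qvel": joint speeds; "joint_efforts": joint torques, N m; "eef_pos": TCP position; "tcp_rot": TCP orientation; "contact_force": force on the tool from outside, world axes, zero at the start; "wrist_torque": the same for the moment, N m; "opening": opening from 0.0 (shut) to 1.0 (fully open).
Only numpy, scipy, OpenCV 4.12 (cv2) and the standard library are available. Lean on these libraries where they do the work, as an engineer would, in place of code of your own. Each camera call takes 0.05 s, during which the arm holds its last target. There are 200 camera calls.

## Task

Sort the loose pieces on the bench into the white enamel trays: one specimen vial in each of the two bays of the square tray, both microscope eyepieces in the round dish standing barrel up and not touching each other, and the slide mailer flat in the oblong tray, lying the long way of the tray. Keep the vials and eyepieces upright all the time, set each piece down on its tray's floor rather than dropping it, and leave the magnifying glass and the petri dish where they lie.

Things in the scene. Friction and masses are not known exactly. Their poses are not given: they have to be found in the camera images.
- vial_a: capped amber glass specimen vial with a white cap, standing upright: straight body 28 mm in diameter and 44 mm high, cap 24 mm in diameter and 14 mm high, 58 mm in all, about 40 g. Origin: centre of its underside; z up. The two vials are alike. It stands loose on the bench at the start
- vial_b: capped amber glass specimen vial with a white cap, standing upright: straight body 28 mm in diameter and 44 mm high, cap 24 mm in diameter and 14 mm high, 58 mm in all, about 40 g. Origin: centre of its underside; z up. The two vials are alike. It stands loose on the bench at the start
- eyepiece_a: microscope eyepiece standing on its wide end: black body 34 mm in diameter from 0 to 20 mm height, a small bevel to 22 mm, then a plain steel barrel 23 mm in diameter from 22 to 52 mm height; about 70 g. Origin: centre of its underside; z up along the barrel. The two eyepieces are alike. It stands loose on the bench at the start
- eyepiece_b: microscope eyepiece standing on its wide end: black body 34 mm in diameter from 0 to 20 mm height, a small bevel to 22 mm, then a plain steel barrel 23 mm in diameter from 22 to 52 mm height; about 70 g. Origin: centre of its underside; z up along the barrel. The two eyepieces are alike. It stands loose on the bench at the start
- slide_mailer: closed grey plastic slide mailer, a flat oblong box 80 mm (its x) by 30 mm (its y) by 26 mm high, about 50 g, lying flat on the bench. Origin: centre of its underside; x along its length, z up
- bay_tray: square white enamel tray with a dark rim and one straight dividing wall that makes two equal bays; fixed to the bench. Outside 128 x 128 mm, walls and divider 4 mm thick and 16 mm high in all, floor 4 mm thick. The divider runs along the tray's y through its middle, so the bays (each 58 mm in x by 120 mm in y) are centred at x = -31 mm and x = +31 mm, y = 0. Origin: centre of its underside; z up
- long_tray: oblong white enamel tray with a dark rim, undivided; fixed to the bench. Outside 100 mm (its x) by 150 mm (its y, the long way), walls 4 mm thick and 16 mm high in all, floor 4 mm thick, inside 92 x 142 mm. Origin: centre of its underside; z up
- round_dish: round white enamel dish with a dark rim, undivided; fixed to the bench. Outside diameter 132 mm, wall 4 mm thick and 16 mm high in all, floor 4 mm thick, inside diameter 124 mm. Origin: centre of its underside; z up
- magnifier: bystander, to be left alone: black magnifying glass lying flat, ring 84 mm across and 9 mm high, handle 16 mm thick reaching to 127 mm from the ring's centre along its x. Origin: under the ring's centre; z up
- petri_dish: bystander, to be left alone: closed clear petri dish 90 mm in diameter and 15 mm high with a pale disc on top. Origin: centre of its underside; z up
Things that resemble listed ones, but are neither listed nor needed, are in the scene too. What is shaped like the slide_mailer but yellow is not meant.

How it is judged (in metres and radians):
At the end, for the whole second after the job is handed in: One vial in each bay, both eyepieces in the round dish with axes over 37 mm apart, the mailer in the oblong tray within 0.3 rad of its long side; all on the tray floor (underside 1 to 8 mm above the tray's underside), upright within 0.1 rad, released, at rest (((x of vial_a in the frame of bay_tray between -0.055 and -0.01 m and x of vial_b in the frame of bay_tray between 0.01 and 0.055 m) or (x of vial_a in the frame of bay_tray between 0.01 and 0.055 m and x of vial_b in the frame of bay_tray between -0.055 and -0.01 m)) and y of vial_a in the frame of bay_tray between -0.055 and 0.055 m and z of vial_a in the frame of bay_tray between 0.001 and 0.008 m and angle between each of vial_a, vial_b, eyepiece_a, eyepiece_b, slide_mailer's own z axis and vertical below 0.1 rad and linear speed of each of vial_a, vial_b, eyepiece_a, eyepiece_b, slide_mailer below 0.01 m/s and angular speed of each of vial_a, vial_b, eyepiece_a, eyepiece_b, slide_mailer below 0.1 rad/s and y of vial_b in the frame of bay_tray between -0.055 and 0.055 m and z of vial_b in the frame of bay_tray between 0.001 and 0.008 m and horizontal distance between each of eyepiece_a, eyepiece_b and round_dish below 0.052 m and z of eyepiece_a in the frame of round_dish between 0.001 and 0.008 m and z of eyepiece_b in the frame of round_dish between 0.001 and 0.008 m and horizontal distance between eyepiece_a and eyepiece_b above 0.037 m and x of slide_mailer in the frame of long_tray between -0.035 and 0.035 m and y of slide_mailer in the frame of long_tray between -0.035 and 0.035 m and z of slide_mailer in the frame of long_tray between 0.001 and 0.008 m and angle between the x axis of slide_mailer and the y axis of long_tray, either way round below 0.3 rad); the robot touches nothing.
It fails at once if the magnifying glass or the petri dish is shifted by more than 20 mm (distance of any of magnifier, petri_dish from where it was at the start of the episode above 0.02 m).
It fails at once if a vial or an eyepiece is tipped by more than 0.6 rad (angle between any of vial_a, vial_b, eyepiece_a, eyepiece_b's own z axis and vertical above 0.6 rad).
It fails at once if a piece is dropped: out of the fingers it moves faster than 0.5 m/s (a fall of about 13 mm) ((contact force between the fingers and vial_a below 0.01 N and linear speed of vial_a above 0.5 m/s) or (contact force between the fingers and vial_b below 0.01 N and linear speed of vial_b above 0.5 m/s) or (contact force between the fingers and eyepiece_a below 0.01 N and linear speed of eyepiece_a above 0.5 m/s) or (contact force between the fingers and eyepiece_b below 0.01 N and linear speed of eyepiece_b above 0.5 m/s) or (contact force between the fingers and slide_mailer below 0.01 N and linear speed of slide_mailer above 0.5 m/s)).
It also fails if it takes over 136 s, if anything falls off the work surface, if the arm or the gripper's body presses on something with over 40 N, if the wrist force passes 120 N, or if a joint passes its speed limit or range.

## Working session

There is one attempt and no reset: what is moved stays moved. The work goes in short steps, Python scripts to look and compute and a tool call to move; the robot and the scene stay as the last step left them, time stands still between calls to the robot, and variables do not carry over. Pictures are saved under pics/ and viewed, about 12 in all and at most 16, crops included, and the job is handed in when it is done.

Besides the shell and the picture viewer there is one more tool, called after ">>>" in YAML: its name, and indented under it one key for each argument. servo_tool: Moves the arm, as the interface text tells. Its arguments: {"type":"object","properties":{"rows":{"type":"array","items":{"type":"array"}},"force":{"type":"number"}},"required":["rows"]}

```bash
mkdir -p pics; ls; cat > h.py <<'E'
import numpy as np, cv2
from rig import *
def ray(cam,u,v):
    c=get_calibration(cam);K=np.array(c["intrinsics"]);T=np.array(c["world_to_cam"])
    d=np.array([(u-K[0,2])/K[0,0],(v-K[1,2])/K[1,1]]);s=d.copy()
    for _ in range(30): s=d/(1+c["k1"]*(s@s))
    R=T[:3,:3];return -R.T@T[:3,3],R.T@np.array([s[0],s[1],1])
def at(cam,u,v,z):
    o,d=ray(cam,u,v);return o+d*(z-o[2])/d[2]
def proj(cam,P):
    c=get_calibration(cam);K=np.array(c["intrinsics"]);T=np.array(c["world_to_cam"])
    p=T[:3,:3]@np.array(P,float)+T[:3,3];s=p[:2]/p[2];s=s*(1+c["k1"]*(s@s))
    return K[0,0]*s[0]+K[0,2],K[1,1]*s[1]+K[1,2]
def world(cam,p):
    T=np.array(get_calibration(cam)["world_to_cam"]);return T[:3,:3].T@(np.array(p)-T[:3,3])
E
python3 - <<'E'
from h import *
for c in("top","side"):
    im=grab_frame(c);cv2.imwrite(f"pics/{c}0.png",cv2.resize(im,(800,600)) if c=="top" else im)
    k=get_calibration(c);o,_=ray(c,256,192);print(c,o.round(),k["k1"])
    for n in("vial_a","eyepiece_a","slide_mailer","bay_tray","long_tray","round_dish","magnifier","petri_dish"):
        for b in boxes_of(c,n):
            w=world(c,b["centre"]);print(n,round(b["conf"],2),w.round(),np.round(proj(c,w)))
print(sense())
E
```

```text
pics
top [ 417.  -17. 1026.] -0.09642020668895289
vial_a 0.68 [ 510. -117.   58.] [304. 210.]
vial_a 0.42 [499. 109.  60.] [210. 217.]
eyepiece_a 0.71 [423. 201.  35.] [174. 250.]
eyepiece_a 0.5 [ 438. -213.   39.] [343. 240.]
slide_mailer 0.95 [444.   7.  27.] [253. 240.]
slide_mailer 0.85 [ 406. -106.   26.] [300. 254.]
long_tray 0.94 [ 525. -379.    0.] [403. 204.]
round_dish 0.95 [536. 351.  -0.] [119. 207.]
magnifier 0.57 [719. 215.   4.] [171. 136.]
petri_dish 0.59 [ 682. -229.   20.] [343. 144.]
side [ 333. -658.  623.] -0.1419783782261888
vial_a 0.67 [500. 102.  36.] [231. 172.]
vial_a 0.39 [440.   1.  24.] [217. 208.]
eyepiece_a 0.71 [ 432. -225.   24.] [244. 288.]
eyepiece_a 0.55 [423. 193.  23.] [193. 163.]
slide_mailer 0.94 [ 403. -119.   25.] [214. 251.]
slide_mailer 0.75 [443.   3.  23.] [218. 208.]
slide_mailer 0.19 [537. 354.   3.] [221. 130.]
bay_tray 0.6 [656.  -9.   4.] [308. 195.]
long_tray 0.55 [ 526. -374.    6.] [326. 347.]
round_dish 0.69 [539. 354.   0.] [221. 131.]
magnifier 0.89 [725. 211.   8.] [299. 141.]
petri_dish 0.63 [ 681. -234.   14.] [366. 258.]
{'clock': 0.9, 'qpos': array([-1.20637073e+00,  3.52974460e-01,  1.63339061e+00,  3.71419580e-06,
        1.15520830e+00, -2.42114939e-03]), 'qvel': array([ 0.00105726,  0.0004895 ,  0.00095688,  0.00056727, -0.00241731,
       -0.00138985]), 'joint_efforts': array([ 1.45922288e-03, -6.05144906e+01, -3.42437232e+01,  3.81692689e-04,
        1.00028094e-03,  1.68395525e-05]), 'eef_pos': array([ 224.16223273, -583.424897  ,  231.30095441]), 'tcp_rot': array([ 3.14157337e+00, -3.35138407e-06,  3.66845252e-01]), 'contact_force': array([-0.18003694, -0.1534075 ,  0.19797824]), 'wrist_torque': array([-0.00437939,  0.08263072,  0.02039575]), 'opening': 1.0013942671369869}
```

View pics/top0.png

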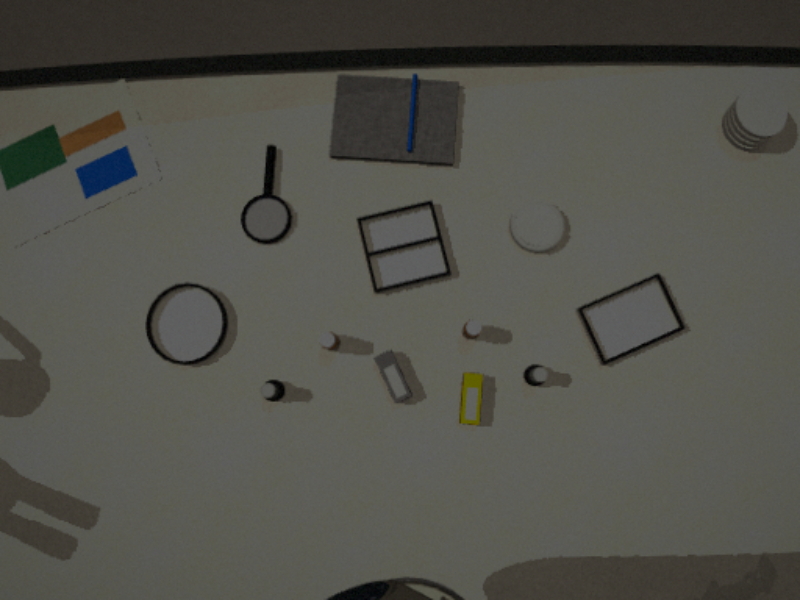

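View pics/side0.png

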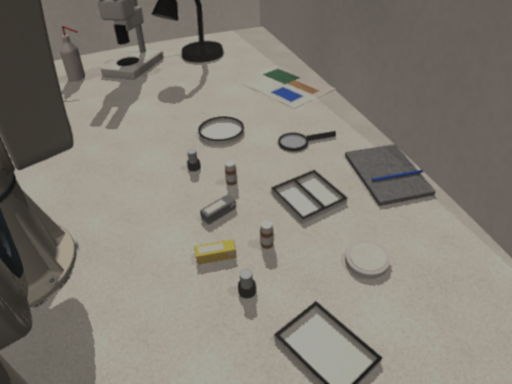

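The listed pieces appear in the 512×384 top picture. The two vials, at (210,217) and (303,210), have no look-alikes nearby. The eyepieces are at (174,250) and (343,240). The grey mailer is at (252,241), and the yellow decoy at (301,255) is not wanted. The square tray is at (259,158), the round dish at (119,207) and the oblong tray at (403,204). Next I fit silhouettes to the masks, with one close crop to check.

```bash
cat > fit.py <<'E'
from h import *
from scipy.optimize import minimize
def cyl(r,z0,z1,n=32):
    a=np.linspace(0,2*np.pi,n,endpoint=False);return np.array([[r*np.cos(t),r*np.sin(t),z] for z in(z0,z1) for t in a])
def box(x,y,z): return np.array([[i*x/2,j*y/2,k] for i in(-1,1) for j in(-1,1) for k in(0,z)])
M={"vial":[cyl(14,0,44),cyl(12,44,58)],"eyepiece":[cyl(17,0,20),cyl(11.5,20,52)],"slide_mailer":[box(80,30,26)],
"bay_tray":[box(128,128,16)],"long_tray":[box(100,150,16)],"round_dish":[cyl(66,0,16)],"magnifier":[cyl(42,0,9)],"petri_dish":[cyl(45,0,15)]}
S=4
def render(cam,key,p,z0=0):
    im=np.zeros((384*S,512*S),np.uint8);c,s=np.cos(p[2]),np.sin(p[2]);R=np.array([[c,-s,0],[s,c,0],[0,0,1]])
    for part in M[key]:
        q=np.array([proj(cam,R@x+[p[0],p[1],z0]) for x in part])
        cv2.fillConvexPoly(im,cv2.convexHull(((q+.5)*S).astype(np.int32)),255)
    return cv2.resize(im,(512,384),interpolation=cv2.INTER_AREA)/255.
def fit(cam,key,mask,p0,z0=0,rot=False):
    m=mask.astype(float)
    f=lambda p:np.abs(render(cam,key,p if rot else [p[0],p[1],0],z0)-m).sum()
    p0=list(p0[:2]);best=None
    for y in ([0,.4,.8,1.2,1.6,2.0,2.4,2.8] if rot else [0]):
        s=p0+([y] if rot else [])
        sx=[s]+[[s[0]+(8 if i==0 else 0),s[1]+(8 if i==1 else 0)]+([y+(.25 if i==2 else 0)] if rot else []) for i in range(len(s))]
        r=minimize(f,s,method="Nelder-Mead",options=dict(initial_simplex=sx,xatol=.1,fatol=.05,maxiter=150))
        if best is None or r.fun<best.fun: best=r
    return best.x,best.fun/m.sum()
E
python3 - <<'E'
from fit import *
for c in("top","side"):
    grab_frame(c)
    for n in("vial_a","eyepiece_a","slide_mailer","bay_tray","long_tray","round_dish"):
        key=n[:-2] if n[-2:]=="_a" else n
        for t in trace(c,n):
            m=t["mask"];v,u=np.nonzero(m);u0,v0=u.mean(),v.mean()
            x,e=fit(c,key,m,at(c,u0,v0,15),0,key in("slide_mailer","bay_tray","long_tray"))
            print(c,n,round(t["conf"],2),"px",round(u0),round(v0),len(u),x.round(2),"err",round(e,2))
im=grab_frame("top");cr=cv2.resize(im[195:275,155:365],None,fx=3.8,fy=3.8,interpolation=2);cv2.imwrite("pics/crop1.png",cv2.convertScaleAbs(cr,alpha=1.6))
E
```

```text
Traceback (most recent call last):
  File "fit.py", line 22, in fit
    r=minimize(f,s,method="Nelder-Mead",options=dict(initial_simplex=sx,xatol=.1,fatol=.05,maxiter=150))
  File "fit.py", line 17, in <lambda>
    f=lambda p:np.abs(render(cam,key,p if rot else [p[0],p[1],0],z0)-m).sum()
                      ~~~~~~^^^^^^^^^^^^^^^^^^^^^^^^^^^^^^^^^^^^^^^^
  File "fit.py", line 12, in render
    q=np.array([proj(cam,R@x+[p[0],p[1],z0]) for x in part])
                ~~~~^^^^^^^^^^^^^^^^^^^^^^^^
  File "h.py", line 11, in proj
    c=get_calibration(cam);K=np.array(c["intrinsics"]);T=np.array(c["world_to_cam"])
ValueError: time passes only in moves, steps and waits
```

Calibration should be cached.

```bash
sed -i 's/^from rig import \*/from rig import *\nimport functools\nget_calibration=functools.lru_cache(None)(get_calibration)/' h.py
cat > look.py <<'E'
import sys
from fit import *
def look(cams=("top","side"),names=("vial_a","eyepiece_a","slide_mailer","bay_tray","long_tray","round_dish"),z0=0):
  for c in cams:
    grab_frame(c)
    for n in names:
        key=n[:-2] if n[-2:]=="_a" else n
        for t in trace(c,n):
            m=t["mask"];v,u=np.nonzero(m);u0,v0=u.mean(),v.mean()
            x,e=fit(c,key,m,at(c,u0,v0,15),z0,key in("slide_mailer","bay_tray","long_tray"))
            print(c,n,round(t["conf"],2),"px",round(u0),round(v0),len(u),x.round(2),"err",round(e,2))
E
time python3 - <<'E'
from look import *
im=grab_frame("top");cr=cv2.resize(im[195:275,155:365],None,fx=3.8,fy=3.8,interpolation=2);cv2.imwrite("pics/crop1.png",cv2.convertScaleAbs(cr,alpha=1.6))
look()
E
```

```text
top vial_a 0.68 px 211 218 104 [501.25 110.18] err 0.29
top vial_a 0.6 px 302 210 122 [ 514.   -115.15] err 0.09
top eyepiece_a 0.73 px 174 249 159 [425.   203.35] err 0.12
top eyepiece_a 0.44 px 343 240 168 [ 438.37 -216.04] err 0.07
top slide_mailer 0.71 px 251 240 378 [4.4239e+02 1.1730e+01 4.1000e-01] err 0.1
top slide_mailer 0.61 px 301 255 397 [ 404.03 -111.24    2.98] err 0.11
top bay_tray 0.92 px 258 158 2502 [ 6.5373e+02 -1.0970e+01  2.2000e-01] err 0.03
top long_tray 0.56 px 403 204 2304 [ 5.2504e+02 -3.7752e+02  3.8000e-01] err 0.04
top round_dish 0.95 px 119 207 2174 [535.23 349.47] err 0.03
side vial_a 0.58 px 230 173 271 [501.34 109.94] err 0.07
side vial_a 0.57 px 266 234 351 [ 514.56 -115.21] err 0.06
side eyepiece_a 0.69 px 193 161 251 [425.52 202.74] err 0.05
side eyepiece_a 0.66 px 246 284 402 [ 439.78 -214.74] err 0.11
side eyepiece_a 0.53 px 327 347 5117 [ 551.98 -429.37] err 0.89
side slide_mailer 0.59 px 218 209 630 [4.4345e+02 1.0190e+01 3.8000e-01] err 0.05
side slide_mailer 0.59 px 215 252 802 [ 4.0573e+02 -1.1079e+02 -1.1000e-01] err 0.05
side slide_mailer 0.53 px 367 259 1365 [ 680.13 -236.14    2.1 ] err 0.36
side slide_mailer 0.43 px 308 196 2236 [ 6.4947e+02 -4.8670e+01 -4.0000e-02] err 0.71
side slide_mailer 0.17 px 327 347 5200 [ 532.44 -417.17    2.91] err 0.75
side bay_tray 0.87 px 308 196 2306 [655.25  -9.96   1.79] err 0.03
side long_tray 0.55 px 327 347 5036 [ 525.85 -377.97    3.51] err 0.02
side round_dish 0.56 px 221 130 1035 [536.29 346.91] err 0.04
side round_dish 0.54 px 267 234 317 [534.66 -62.35] err 6.43
side round_dish 0.23 px 218 209 546 [448.72  54.28] err 2.57
real	0m40.966s
user	1m0.477s
sys	0m25.747s
```

View pics/crop1.png

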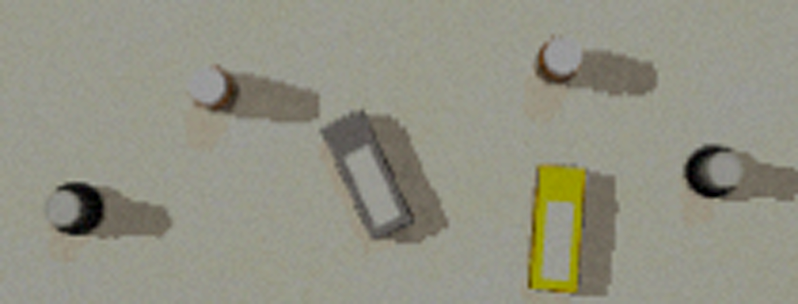

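Top and side fits agree within about 2 mm. The crop shows the grey mailer left of the yellow decoy, two amber vials and two eyepieces. The plan keeps the yaw at 0.367 for everything except laying down the mailer.

```bash
cat > go.py <<'E'
import sys, numpy as np
from rig import sense
# legs: x,y,z targets -> tool-frame shifts, chained from measured pose (yaw fixed)
def legs(*T):
    s=sense();p=np.array(s["eef_pos"]);y=s["tcp_rot"][2];print("clock",round(s["clock"],2),"pos",p.round(1),"rot",np.round(s["tcp_rot"],3),"open",round(s["opening"]*85.4,1),"F",np.round(s["contact_force"],1))
    for t in T:
        d=np.array(t)-p;p=np.array(t,float);w=np.array([d[0]*np.cos(y)+d[1]*np.sin(y),d[0]*np.sin(y)-d[1]*np.cos(y),-d[2]])
        n=int(np.ceil(np.abs(w).max()/55));print(t,"total",w.round(1),"=",n,"x",(w/max(n,1)).round(1))
legs(*eval("["+",".join(sys.argv[1:])+"]"))
E
python3 go.py "(439,-215,110)" "(439,-215,25)"; python3 - <<'E'
E
```

```text
clock 1.75 pos [ 224.2 -583.4  231.3] rot [-3.142  0.     0.367] open 85.0 F [-0.4 -0.3 -0.2]
(439, -215, 110) total [ 332.7 -266.8  121.3] = 7 x [ 47.5 -38.1  17.3]
(439, -215, 25) total [ 0.  0. 85.] = 2 x [ 0.   0.  42.5]
```

>>> servo_tool:
  rows:
    - [70,[47.5,-38.1,17.3],[0,0,0]]
    - [70,[47.5,-38.1,17.3],[0,0,0]]
    - [70,[47.5,-38.1,17.3],[0,0,0]]
    - [70,[47.5,-38.1,17.3],[0,0,0]]
    - [70,[47.5,-38.1,17.3],[0,0,0]]
    - [70,[47.5,-38.1,17.3],[0,0,0]]
    - [70,[47.5,-38.1,17.3],[0,0,0]]
    - [70,[0,0,0],[0,0,0]]
  force: 40

```text
clock: 2.75
eef_pos: [437.1, -216.4, 110.8]
tcp_rot: [-3.14, 0.001, 0.372]
contact_force: [-0.0, -0.4, -0.2]
opening: 0.824
```

```bash
python3 go.py "(439,-215,25)"; python3 - <<'E'
from h import *
im=grab_frame("side");cv2.imwrite("pics/s1.png",cv2.convertScaleAbs(cv2.resize(im[150:330,150:360],None,fx=3,fy=3,interpolation=2),alpha=1.3))
E
```

```text
clock 2.75 pos [ 437.1 -216.4  110.8] rot [-3.14e+00  1.00e-03  3.72e-01] open 70.4 F [-0.  -0.4 -0.2]
(439, -215, 25) total [ 2.3 -0.6 85.8] = 2 x [ 1.1 -0.3 42.9]
```

View pics/s1.png

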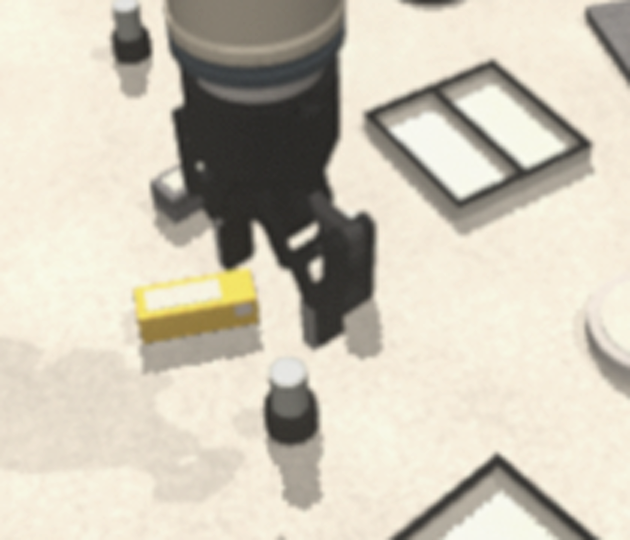

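The open fingers are centred above the eyepiece at crop (290,400). I descend next.

>>> servo_tool:
  rows:
    - [70,[0,0,40],[0,0,0]]
    - [70,[0,0,0],[0,0,0]]
    - [70,[0,0,0],[0,0,0]]

```text
clock: 3.18
eef_pos: [436.1, -220.9, 72.6]
tcp_rot: [3.141, -0.0, 0.365]
contact_force: [0.6, -0.5, 0.6]
opening: 0.821
```

>>> servo_tool:
  rows:
    - [70,[4.8,-4.5,0],[0,0,0]]
    - [70,[0,0,0],[0,0,0]]
    - [70,[0,0,0],[0,0,0]]

```text
clock: 3.55
eef_pos: [439.3, -214.0, 72.2]
tcp_rot: [3.141, -0.0, 0.367]
contact_force: [-1.2, -0.2, 0.9]
opening: 0.817
```

```bash
python3 go.py "(439,-215,25)"
```

```text
clock 3.55 pos [ 439.3 -214.    72.2] rot [ 3.141 -0.     0.367] open 69.8 F [-1.2 -0.2  0.9]
(439, -215, 25) total [-0.6  0.8 47.2] = 1 x [-0.6  0.8 47.2]
```

>>> servo_tool:
  rows:
    - [70,[-0.3,0.8,25],[0,0,0]]
    - [70,[0,0,22],[0,0,0]]
    - [70,[0,0,0],[0,0,0]]
    - [23,[0,0,0],[0,0,0]]
    - [20,[0,0,0],[0,0,0]]
    - [15,[0,0,0],[0,0,0]]
    - [15,[0,0,0],[0,0,0]]
    - [15,[0,0,0],[0,0,0]]
  force: 40

```text
clock: 4.55
eef_pos: [439.6, -215.1, 25.6]
tcp_rot: [3.141, -0.001, 0.367]
contact_force: [-0.3, 0.2, 5.3]
opening: 0.265
```

>>> servo_tool:
  rows:
    - [15,[0,0,-30],[0,0,0]]
    - [15,[0,0,-40],[0,0,0]]
    - [15,[0,0,-25],[0,0,0]]
    - [15,[0,0,0],[0,0,0]]

```text
clock: 5.05
eef_pos: [440.4, -215.5, 121.8]
tcp_rot: [3.138, -0.003, 0.367]
contact_force: [0.1, 0.1, -0.7]
opening: 0.256
```

```bash
python3 go.py "(562,358,122)" "(562,358,31)"
```

```text
clock 5.05 pos [ 440.4 -215.5  121.8] rot [ 3.138e+00 -3.000e-03  3.670e-01] open 21.9 F [ 0.1  0.1 -0.7]
(562, 358, 122) total [ 3.192e+02 -4.917e+02 -2.000e-01] = 9 x [ 35.5 -54.6  -0. ]
(562, 358, 31) total [ 0.  0. 91.] = 2 x [ 0.   0.  45.5]
```

>>> servo_tool:
  rows:
    - [15,[15,-22,0],[0,0,0]]
    - [15,[27,-41,0],[0,0,0]]
    - [15,[27,-41,0],[0,0,0]]
    - [15,[27,-41,0],[0,0,0]]
    - [15,[27,-41,0],[0,0,0]]
    - [15,[27,-41,0],[0,0,0]]
    - [15,[27,-41,0],[0,0,0]]
    - [15,[27,-41,0],[0,0,0]]

```text
clock: 6.05
eef_pos: [518.2, 148.3, 118.6]
tcp_rot: [-3.142, 0.001, 0.367]
contact_force: [-0.2, 0.5, -0.6]
opening: 0.257
```

>>> servo_tool:
  rows:
    - [15,[27,-41,0],[0,0,0]]
    - [15,[27,-41,0],[0,0,0]]
    - [15,[27,-41,0],[0,0,0]]
    - [15,[20,-35,0],[0,0,0]]
    - [15,[8,-20,0],[0,0,0]]
    - [15,[0,0,0],[0,0,0]]
    - [15,[0,0,0],[0,0,0]]

```text
clock: 6.92
eef_pos: [556.0, 350.7, 119.1]
tcp_rot: [3.141, 0.002, 0.367]
contact_force: [-0.5, -0.4, -0.3]
opening: 0.256
```

```bash
python3 go.py "(562,358,122)" "(562,358,31)"
```

```text
clock 6.92 pos [556.  350.7 119.1] rot [3.141e+00 2.000e-03 3.670e-01] open 21.8 F [-0.5 -0.4 -0.3]
(562, 358, 122) total [ 8.2 -4.7 -2.9] = 1 x [ 8.2 -4.7 -2.9]
(562, 358, 31) total [ 0.  0. 91.] = 2 x [ 0.   0.  45.5]
```

>>> servo_tool:
  rows:
    - [15,[8,-4.7,0],[0,0,0]]
    - [15,[0,0,30],[0,0,0]]
    - [15,[0,0,35],[0,0,0]]
    - [15,[0,0,15],[0,0,0]]
    - [15,[0,0,0],[0,0,0]]
    - [15,[0,0,0],[0,0,0]]

```text
clock: 7.68
eef_pos: [563.3, 359.7, 41.0]
tcp_rot: [-3.141, -0.002, 0.367]
contact_force: [0.0, 0.0, 0.6]
opening: 0.257
```

```bash
python3 go.py "(562,358,30)" ; python3 - <<'E'
from h import *
im=grab_frame("side");cv2.imwrite("pics/s2.png",cv2.convertScaleAbs(cv2.resize(im[60:200,140:310],None,fx=3.5,fy=3.5,interpolation=2),alpha=1.3))
E
```

```text
clock 7.67 pos [563.3 359.7  41. ] rot [-3.141e+00 -2.000e-03  3.670e-01] open 22.0 F [0.  0.  0.6]
(562, 358, 30) total [-1.8  1.1 11. ] = 1 x [-1.8  1.1 11. ]
```

View pics/s2.png

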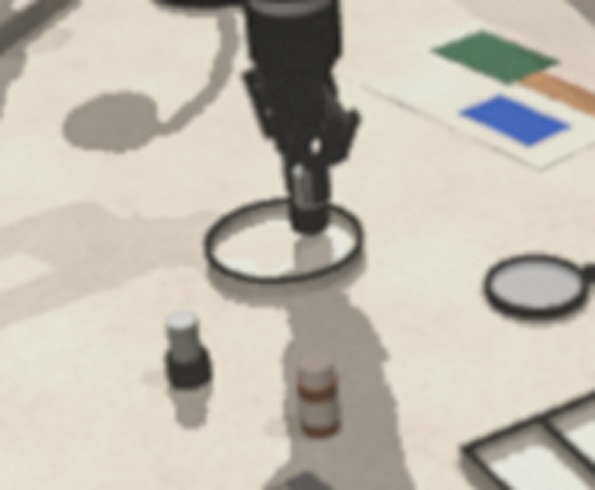

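The eyepiece is held upright at crop (310,195), inside the dish rim.

>>> servo_tool:
  rows:
    - [15,[0,0,8],[0,0,0]]
    - [15,[0,0,2.5],[0,0,0]]
    - [15,[0,0,0],[0,0,0]]
    - [15,[0,0,0],[0,0,0]]

```text
clock: 8.22
eef_pos: [562.4, 359.4, 29.6]
tcp_rot: [-3.142, -0.0, 0.367]
contact_force: [-1.8, -0.4, 5.7]
opening: 0.257
```

>>> servo_tool:
  rows:
    - [26,[0,0,0],[0,0,0]]
    - [35,[0,0,0],[0,0,0]]
    - [50,[0,0,0],[0,0,0]]
    - [55,[0,0,0],[0,0,0]]
    - [55,[0,0,-20],[0,0,0]]
    - [55,[0,0,-40],[0,0,0]]
    - [55,[0,0,-30],[0,0,0]]
    - [55,[0,0,0],[0,0,0]]

```text
clock: 9.22
eef_pos: [564.3, 360.5, 123.6]
tcp_rot: [-3.14, -0.006, 0.367]
contact_force: [-0.7, -0.9, 0.7]
opening: 0.647
```

```bash
python3 go.py "(425.3,203,120)" "(425.3,203,25.5)"
```

```text
clock 9.22 pos [564.3 360.5 123.6] rot [-3.14  -0.006  0.367] open 55.3 F [-0.7 -0.9  0.7]
(425.3, 203, 120) total [-186.2   97.2    3.6] = 4 x [-46.6  24.3   0.9]
(425.3, 203, 25.5) total [ 0.   0.  94.5] = 2 x [ 0.   0.  47.2]
```

>>> servo_tool:
  rows:
    - [60,[-30,15.6,0],[0,0,0]]
    - [60,[-40,20.9,0],[0,0,0]]
    - [60,[-40,20.9,0],[0,0,0]]
    - [60,[-40,20.9,0],[0,0,0]]
    - [60,[-36,18.9,15],[0,0,0]]
    - [60,[0,0,25],[0,0,0]]
    - [60,[0,0,0],[0,0,0]]
    - [60,[0,0,0],[0,0,0]]

```text
clock: 10.22
eef_pos: [424.2, 202.3, 79.8]
tcp_rot: [-3.142, -0.001, 0.367]
contact_force: [0.8, -0.2, -0.0]
opening: 0.703
```

```bash
python3 go.py "(425.3,203,25.5)"
```

```text
clock 10.22 pos [424.2 202.3  79.8] rot [-3.142e+00 -1.000e-03  3.670e-01] open 60.0 F [ 0.8 -0.2 -0. ]
(425.3, 203, 25.5) total [ 1.3 -0.3 54.3] = 1 x [ 1.3 -0.3 54.3]
```

>>> servo_tool:
  rows:
    - [60,[1.3,-0.3,30],[0,0,0]]
    - [60,[0,0,24],[0,0,0]]
    - [60,[0,0,0],[0,0,0]]
    - [40,[0,0,0],[0,0,0]]
    - [20,[0,0,0],[0,0,0]]
    - [15,[0,0,0],[0,0,0]]
    - [15,[0,0,0],[0,0,0]]
    - [15,[0,0,0],[0,0,0]]

```text
clock: 11.22
eef_pos: [425.5, 203.1, 26.3]
tcp_rot: [-3.141, -0.002, 0.367]
contact_force: [-0.1, 0.7, 7.4]
opening: 0.256
```

>>> servo_tool:
  rows:
    - [15,[0,0,-30],[0,0,0]]
    - [15,[0,0,-40],[0,0,0]]
    - [15,[0,0,-25],[0,0,0]]
    - [15,[0,0,0],[0,0,0]]

```text
clock: 11.72
eef_pos: [426.0, 203.2, 122.3]
tcp_rot: [-3.141, -0.004, 0.367]
contact_force: [-0.1, 0.7, -0.4]
opening: 0.252
```

```bash
python3 go.py "(510,338,120)"
```

```text
clock 11.72 pos [426.  203.2 122.3] rot [-3.141 -0.004  0.367] open 21.5 F [-0.1  0.7 -0.4]
(510, 338, 120) total [126.8 -95.7   2.3] = 3 x [ 42.3 -31.9   0.8]
```

>>> servo_tool:
  rows:
    - [15,[25,-19,0],[0,0,0]]
    - [15,[36,-27,0],[0,0,0]]
    - [15,[36,-27,0],[0,0,0]]
    - [15,[30,-22.5,0],[0,0,0]]
    - [15,[0,0,20],[0,0,0]]
    - [15,[0,0,30],[0,0,0]]
    - [15,[0,0,20],[0,0,0]]
    - [15,[0,0,0],[0,0,0]]

```text
clock: 12.72
eef_pos: [507.6, 336.3, 48.1]
tcp_rot: [3.141, 0.004, 0.367]
contact_force: [0.8, 0.2, -1.4]
opening: 0.255
```

```bash
python3 go.py "(510,338,30.2)"
```

```text
clock 12.72 pos [507.6 336.3  48.1] rot [3.141 0.004 0.367] open 21.8 F [ 0.8  0.2 -1.4]
(510, 338, 30.2) total [ 2.9 -0.7 17.9] = 1 x [ 2.9 -0.7 17.9]
```

>>> servo_tool:
  rows:
    - [15,[2,-0.5,7],[0,0,0]]
    - [15,[0,0,7],[0,0,0]]
    - [15,[0,0,2],[0,0,0]]
    - [15,[0,0,0],[0,0,0]]
    - [15,[0,0,0],[0,0,0]]

```text
clock: 13.35
eef_pos: [510.8, 338.6, 34.5]
tcp_rot: [-3.141, -0.0, 0.367]
contact_force: [0.6, 0.5, -0.9]
opening: 0.253
```

>>> servo_tool:
  rows:
    - [15,[0,0,3],[0,0,0]]
    - [15,[0,0,1],[0,0,0]]
    - [15,[0,0,0],[0,0,0]]
    - [15,[0,0,0],[0,0,0]]

```text
clock: 13.85
eef_pos: [510.7, 338.5, 30.4]
tcp_rot: [-3.142, -0.0, 0.367]
contact_force: [-1.3, -1.6, 3.8]
opening: 0.26
```

Contact felt at the expected height; release and rise, then head for the left vial.

>>> servo_tool:
  rows:
    - [26,[0,0,0],[0,0,0]]
    - [35,[0,0,0],[0,0,0]]
    - [50,[0,0,0],[0,0,0]]
    - [55,[0,0,0],[0,0,0]]
    - [55,[0,0,-20],[0,0,0]]
    - [55,[0,0,-40],[0,0,0]]
    - [55,[0,0,-30],[0,0,0]]
    - [55,[0,0,0],[0,0,0]]

```text
clock: 14.85
eef_pos: [512.5, 339.7, 124.2]
tcp_rot: [-3.14, -0.006, 0.367]
contact_force: [0.0, 0.1, 1.2]
opening: 0.64
```

```bash
python3 go.py "(501.3,110,120)" "(501.3,110,14)"
```

```text
clock 14.85 pos [512.5 339.7 124.2] rot [-3.14  -0.006  0.367] open 54.6 F [0.  0.1 1.2]
(501.3, 110, 120) total [-92.8 210.4   4.2] = 4 x [-23.2  52.6   1. ]
(501.3, 110, 14) total [  0.   0. 106.] = 2 x [ 0.  0. 53.]
```

>>> servo_tool:
  rows:
    - [60,[-13,30,0],[0,0,0]]
    - [60,[-20,45,0],[0,0,0]]
    - [60,[-20,45,0],[0,0,0]]
    - [60,[-20,45,0],[0,0,0]]
    - [60,[-19.8,45.4,10],[0,0,0]]
    - [60,[0,0,30],[0,0,0]]
    - [60,[0,0,0],[0,0,0]]
    - [60,[0,0,0],[0,0,0]]

```text
clock: 15.85
eef_pos: [499.7, 109.2, 80.7]
tcp_rot: [-3.141, 0.0, 0.367]
contact_force: [-0.1, 0.7, 0.5]
opening: 0.701
```

```bash
python3 go.py "(501.3,110,14)"
```

```text
clock 15.85 pos [499.7 109.2  80.7] rot [-3.141  0.     0.367] open 59.9 F [-0.1  0.7  0.5]
(501.3, 110, 14) total [ 1.8 -0.1 66.7] = 2 x [ 0.9 -0.1 33.3]
```

>>> servo_tool:
  rows:
    - [60,[1.5,0,33],[0,0,0]]
    - [60,[0,0,33],[0,0,0]]
    - [60,[0,0,0],[0,0,0]]
    - [40,[0,0,0],[0,0,0]]
    - [25,[0,0,0],[0,0,0]]
    - [20,[0,0,0],[0,0,0]]
    - [20,[0,0,0],[0,0,0]]
    - [20,[0,0,0],[0,0,0]]

```text
clock: 16.85
eef_pos: [502.1, 109.8, 15.8]
tcp_rot: [3.141, -0.003, 0.367]
contact_force: [-1.1, 1.9, 4.8]
opening: 0.302
```

>>> servo_tool:
  rows:
    - [20,[0,0,-30],[0,0,0]]
    - [20,[0,0,-40],[0,0,0]]
    - [20,[0,0,-30],[0,0,0]]
    - [20,[0,0,0],[0,0,0]]

```text
clock: 17.35
eef_pos: [502.9, 109.8, 117.3]
tcp_rot: [3.141, -0.006, 0.367]
contact_force: [-0.3, -0.2, -1.1]
opening: 0.304
```

```bash
python3 go.py "(684.5,-4,115)" "(684.5,-4,18.5)"; python3 - <<'E'
from h import *
im=grab_frame("side");cv2.imwrite("pics/s3.png",cv2.convertScaleAbs(cv2.resize(im[60:240,150:350],None,fx=3,fy=3,interpolation=2),alpha=1.3))
E
```

```text
clock 17.35 pos [502.9 109.8 117.3] rot [ 3.141 -0.006  0.367] open 26.0 F [-0.3 -0.2 -1.1]
(684.5, -4, 115) total [128.7 171.3   2.3] = 4 x [32.2 42.8  0.6]
(684.5, -4, 18.5) total [ 0.   0.  96.5] = 2 x [ 0.   0.  48.2]
```

View pics/s3.png

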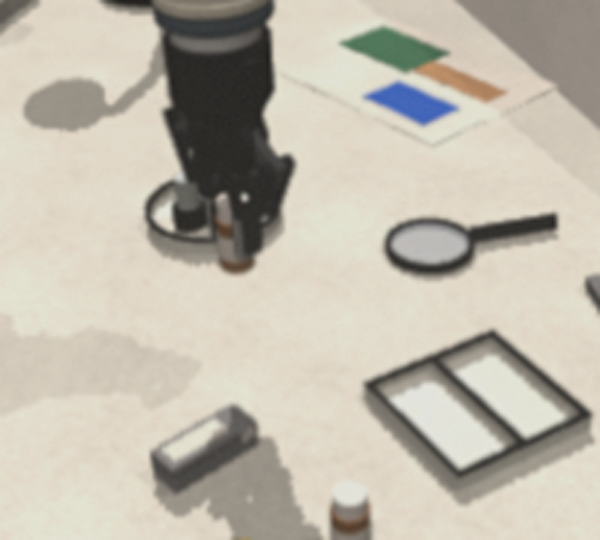

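The vial is held near crop (236,235), upright.

>>> servo_tool:
  rows:
    - [20,[20,27,0],[0,0,0]]
    - [20,[30,40,0],[0,0,0]]
    - [20,[30,40,0],[0,0,0]]
    - [20,[30,40,0],[0,0,0]]
    - [20,[18.7,24.3,0],[0,0,0]]
    - [20,[0,0,0],[0,0,0]]
    - [20,[0,0,0],[0,0,0]]

```text
clock: 18.27
eef_pos: [681.0, -4.2, 112.8]
tcp_rot: [-3.14, 0.002, 0.367]
contact_force: [-0.7, 0.4, -0.8]
opening: 0.302
```

```bash
python3 go.py "(684.5,-4,20)"
```

```text
clock 18.27 pos [681.   -4.2 112.8] rot [-3.14e+00  2.00e-03  3.67e-01] open 25.8 F [-0.7  0.4 -0.8]
(684.5, -4, 20) total [ 3.3  1.1 92.8] = 2 x [ 1.7  0.5 46.4]
```

>>> servo_tool:
  rows:
    - [20,[3.3,1.1,20],[0,0,0]]
    - [20,[0,0,30],[0,0,0]]
    - [20,[0,0,25],[0,0,0]]
    - [20,[0,0,8],[0,0,0]]
    - [20,[0,0,0],[0,0,0]]
    - [20,[0,0,0],[0,0,0]]

```text
clock: 19.02
eef_pos: [686.6, -4.1, 32.1]
tcp_rot: [3.141, -0.001, 0.367]
contact_force: [0.6, 0.2, -0.4]
opening: 0.303
```

>>> servo_tool:
  rows:
    - [20,[0,0,8],[0,0,0]]
    - [20,[0,0,3],[0,0,0]]
    - [20,[0,0,1],[0,0,0]]
    - [20,[0,0,0],[0,0,0]]
    - [20,[0,0,0],[0,0,0]]

```text
clock: 19.65
eef_pos: [685.9, -4.3, 19.9]
tcp_rot: [-3.142, -0.0, 0.367]
contact_force: [-2.0, -0.5, 6.7]
opening: 0.303
```

>>> servo_tool:
  rows:
    - [30,[0,0,0],[0,0,0]]
    - [38,[0,0,0],[0,0,0]]
    - [48,[0,0,0],[0,0,0]]
    - [55,[0,0,0],[0,0,0]]
    - [55,[0,0,-20],[0,0,0]]
    - [55,[0,0,-40],[0,0,0]]
    - [55,[0,0,-30],[0,0,0]]
    - [55,[0,0,0],[0,0,0]]

```text
clock: 20.65
eef_pos: [688.3, -4.3, 113.7]
tcp_rot: [3.139, -0.006, 0.367]
contact_force: [0.7, 0.9, -0.0]
opening: 0.643
```

```bash
python3 go.py "(514.3,-115.2,115)" "(514.3,-115.2,15)"
```

```text
clock 20.65 pos [688.3  -4.3 113.7] rot [ 3.139 -0.006  0.367] open 54.9 F [ 0.7  0.9 -0. ]
(514.3, -115.2, 115) total [-202.2   41.1   -1.3] = 4 x [-50.6  10.3  -0.3]
(514.3, -115.2, 15) total [  0.   0. 100.] = 2 x [ 0.  0. 50.]
```

>>> servo_tool:
  rows:
    - [60,[-30,6.1,0],[0,0,0]]
    - [60,[-45,9.2,0],[0,0,0]]
    - [60,[-45,9.2,0],[0,0,0]]
    - [60,[-45,9.2,0],[0,0,0]]
    - [60,[-37,7.4,10],[0,0,0]]
    - [60,[0,0,25],[0,0,0]]
    - [60,[0,0,0],[0,0,0]]
    - [60,[0,0,0],[0,0,0]]

```text
clock: 21.65
eef_pos: [512.7, -115.0, 74.7]
tcp_rot: [3.141, -0.0, 0.367]
contact_force: [0.3, -0.3, 0.3]
opening: 0.699
```

```bash
python3 go.py "(514.3,-115.2,15)"
```

```text
clock 21.65 pos [ 512.7 -115.    74.7] rot [ 3.141 -0.     0.367] open 59.7 F [ 0.3 -0.3  0.3]
(514.3, -115.2, 15) total [ 1.4  0.8 59.7] = 2 x [ 0.7  0.4 29.9]
```

>>> servo_tool:
  rows:
    - [60,[1.2,0.8,30],[0,0,0]]
    - [60,[0,0,29],[0,0,0]]
    - [60,[0,0,0],[0,0,0]]
    - [40,[0,0,0],[0,0,0]]
    - [25,[0,0,0],[0,0,0]]
    - [20,[0,0,0],[0,0,0]]
    - [20,[0,0,0],[0,0,0]]
    - [20,[0,0,0],[0,0,0]]

```text
clock: 22.65
eef_pos: [514.6, -115.5, 16.7]
tcp_rot: [3.14, -0.002, 0.367]
contact_force: [-1.2, 0.2, 6.5]
opening: 0.3
```

>>> servo_tool:
  rows:
    - [20,[0,0,-30],[0,0,0]]
    - [20,[0,0,-40],[0,0,0]]
    - [20,[0,0,-30],[0,0,0]]
    - [20,[0,0,0],[0,0,0]]

```text
clock: 23.15
eef_pos: [515.5, -115.8, 118.3]
tcp_rot: [3.138, -0.005, 0.367]
contact_force: [0.5, 0.0, -0.2]
opening: 0.303
```

```bash
python3 go.py "(622.5,-30,115)" "(622.5,-30,20)"
```

```text
clock 23.15 pos [ 515.5 -115.8  118.3] rot [ 3.138 -0.005  0.367] open 25.9 F [ 0.5  0.  -0.2]
(622.5, -30, 115) total [130.6 -41.8   3.3] = 3 x [ 43.5 -13.9   1.1]
(622.5, -30, 20) total [ 0.  0. 95.] = 2 x [ 0.   0.  47.5]
```

>>> servo_tool:
  rows:
    - [20,[25,-7.6,0],[0,0,0]]
    - [20,[40,-12.1,0],[0,0,0]]
    - [20,[40,-12.1,0],[0,0,0]]
    - [20,[30,-9.1,0],[0,0,0]]
    - [20,[0,0,20],[0,0,0]]
    - [20,[0,0,30],[0,0,0]]
    - [20,[0,0,15],[0,0,0]]
    - [20,[0,0,0],[0,0,0]]

```text
clock: 24.15
eef_pos: [623.4, -28.8, 48.3]
tcp_rot: [-3.14, 0.003, 0.367]
contact_force: [-0.4, 0.1, 0.5]
opening: 0.306
```

```bash
python3 go.py "(627,-29,20.8)"
```

```text
clock 24.15 pos [623.4 -28.8  48.3] rot [-3.14e+00  3.00e-03  3.67e-01] open 26.1 F [-0.4  0.1  0.5]
(627, -29, 20.8) total [ 3.3  1.5 27.5] = 1 x [ 3.3  1.5 27.5]
```

>>> servo_tool:
  rows:
    - [20,[2.3,1,10],[0,0,0]]
    - [20,[0,0,8],[0,0,0]]
    - [20,[0,0,4],[0,0,0]]
    - [20,[0,0,0],[0,0,0]]
    - [20,[0,0,0],[0,0,0]]

```text
clock: 24.78
eef_pos: [627.6, -28.9, 28.5]
tcp_rot: [3.141, -0.0, 0.367]
contact_force: [0.0, 0.4, -0.2]
opening: 0.304
```

>>> servo_tool:
  rows:
    - [20,[0,0,5],[0,0,0]]
    - [20,[0,0,2],[0,0,0]]
    - [20,[0,0,0.8],[0,0,0]]
    - [20,[0,0,0],[0,0,0]]
    - [20,[0,0,0],[0,0,0]]

```text
clock: 25.4
eef_pos: [627.3, -28.9, 20.8]
tcp_rot: [-3.141, 0.0, 0.367]
contact_force: [-2.2, 0.4, 5.5]
opening: 0.299
```

>>> servo_tool:
  rows:
    - [30,[0,0,0],[0,0,0]]
    - [38,[0,0,0],[0,0,0]]
    - [48,[0,0,0],[0,0,0]]
    - [52,[0,0,0],[0,0,0]]
    - [52,[0,0,-20],[0,0,0]]
    - [52,[0,0,-40],[0,0,0]]
    - [52,[0,0,-30],[0,0,0]]
    - [52,[0,0,0],[0,0,0]]

```text
clock: 26.4
eef_pos: [629.6, -29.0, 114.4]
tcp_rot: [3.139, -0.006, 0.367]
contact_force: [0.8, 0.5, -0.4]
opening: 0.613
```

```bash
python3 go.py "(443,11,110)" "(443,11,4)"; python3 - <<'E'
from h import *
im=grab_frame("side");cv2.imwrite("pics/s4.png",cv2.convertScaleAbs(cv2.resize(im[90:270,150:390],None,fx=3,fy=3,interpolation=2),alpha=1.3))
E
```

```text
clock 26.4 pos [629.6 -29.  114.4] rot [ 3.139 -0.006  0.367] open 52.4 F [ 0.8  0.5 -0.4]
(443, 11, 110) total [-159.8 -104.3    4.4] = 3 x [-53.3 -34.8   1.5]
(443, 11, 4) total [  0.   0. 106.] = 2 x [ 0.  0. 53.]
```

View pics/s4.png

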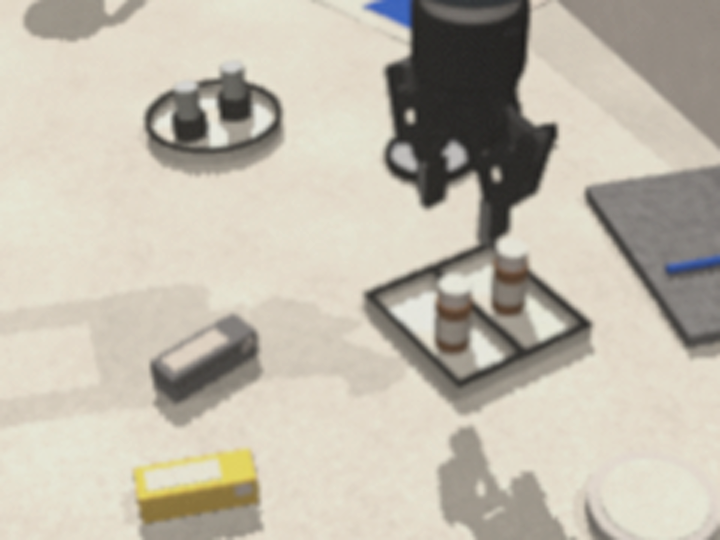

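Both eyepieces stand apart in the dish, at crop (188,110) and (234,92). There is one vial in each bay, at (453,315) and (510,277). Next is the grey mailer.

>>> servo_tool:
  rows:
    - [60,[-24,-15.5,0],[0,0,0]]
    - [65,[-40,-26.1,0],[0,0,0]]
    - [65,[-40,-26.1,0],[0,0,0]]
    - [65,[-40,-26.1,0],[0,0,0]]
    - [65,[-15.8,-10.5,30],[0,0,0]]
    - [65,[0,0,30],[0,0,0]]
    - [65,[0,0,0],[0,0,0]]
    - [65,[0,0,0],[0,0,0]]

```text
clock: 27.45
eef_pos: [441.1, 11.1, 50.8]
tcp_rot: [-3.142, 0.0, 0.367]
contact_force: [0.4, -0.6, 0.2]
opening: 0.761
```

```bash
python3 go.py "(443,11,4)"; python3 - <<'E'
from h import *
im=grab_frame("top");cv2.imwrite("pics/t5.png",cv2.convertScaleAbs(cv2.resize(im[190:290,190:330],None,fx=4,fy=4,interpolation=2),alpha=1.6))
im=grab_frame("side");cv2.imwrite("pics/s5.png",cv2.convertScaleAbs(cv2.resize(im[140:290,150:330],None,fx=3,fy=3,interpolation=2),alpha=1.3))
E
```

```text
clock 27.45 pos [441.1  11.1  50.8] rot [-3.142  0.     0.367] open 65.0 F [ 0.4 -0.6  0.2]
(443, 11, 4) total [ 1.7  0.8 46.8] = 1 x [ 1.7  0.8 46.8]
```

View pics/s5.png

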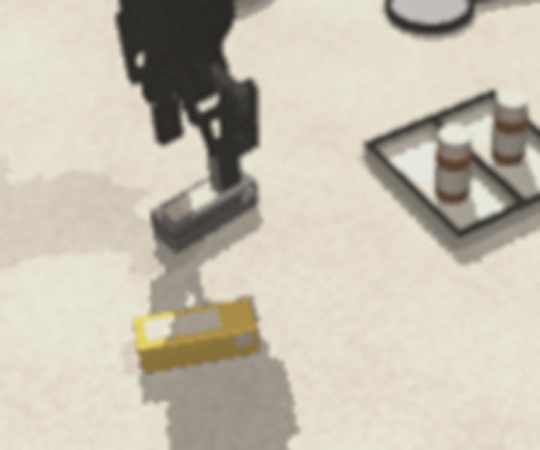

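The jaws straddle the grey mailer near crop (205,210). I descend and grip it.

>>> servo_tool:
  rows:
    - [65,[1.7,0.8,20],[0,0,0]]
    - [65,[0,0,20],[0,0,0]]
    - [65,[0,0,6],[0,0,0]]
    - [65,[0,0,0],[0,0,0]]
    - [40,[0,0,0],[0,0,0]]
    - [25,[0,0,0],[0,0,0]]
    - [22,[0,0,0],[0,0,0]]
    - [22,[0,0,0],[0,0,0]]

```text
clock: 28.55
eef_pos: [443.3, 11.0, 5.2]
tcp_rot: [3.141, -0.001, 0.367]
contact_force: [-1.2, -0.5, 7.4]
opening: 0.347
```

>>> servo_tool:
  rows:
    - [22,[0,0,0],[0,0,0]]
    - [22,[0,0,-20],[0,0,0]]
    - [22,[0,0,-35],[0,0,0]]
    - [22,[0,0,-45],[0,0,0]]
    - [22,[0,0,0],[0,0,0]]

```text
clock: 29.18
eef_pos: [445.0, 11.1, 107.5]
tcp_rot: [3.139, -0.006, 0.367]
contact_force: [0.9, -0.3, -2.2]
opening: 0.347
```

```bash
python3 go.py "(525.5,-378,100)"
```

```text
clock 29.18 pos [445.   11.1 107.5] rot [ 3.139 -0.006  0.367] open 29.6 F [ 0.9 -0.3 -2.2]
(525.5, -378, 100) total [-64.4 392.1   7.5] = 8 x [-8.1 49.   0.9]
```

>>> servo_tool:
  rows:
    - [22,[-5,30,0],[0,0,0]]
    - [22,[-7.4,45,0],[0,0,0]]
    - [22,[-7.4,45,0],[0,0,0]]
    - [22,[-7.4,45,0],[0,0,0]]
    - [22,[-7.4,45,0],[0,0,0]]
    - [22,[-7.4,45,0],[0,0,0]]
    - [22,[-7.4,45,0],[0,0,0]]
    - [22,[-7.4,45,0],[0,0,0]]

```text
clock: 30.18
eef_pos: [512.9, -332.6, 103.2]
tcp_rot: [-3.14, 0.001, 0.367]
contact_force: [-0.2, -0.1, -0.9]
opening: 0.341
```

>>> servo_tool:
  rows:
    - [22,[-6,37,0],[0,0,0]]
    - [22,[0,10,0],[0,0,-5]]
    - [22,[0,0,0],[0,0,-10]]
    - [22,[0,0,0],[0,0,-10]]
    - [22,[0,0,0],[0,0,-10]]
    - [22,[0,0,0],[0,0,-10]]
    - [22,[0,0,0],[0,0,-10]]
    - [22,[0,0,0],[0,0,-10]]

```text
clock: 31.18
eef_pos: [524.0, -377.0, 103.0]
tcp_rot: [-3.14, -0.001, 1.507]
contact_force: [0.5, -1.2, -0.4]
opening: 0.345
```

>>> servo_tool:
  rows:
    - [22,[0,0,0],[0,0,-10]]
    - [22,[0,0,0],[0,0,-10]]
    - [22,[0,0,0],[0,0,-5]]
    - [22,[0,0,0],[0,0,0]]
    - [22,[0,0,0],[0,0,0]]

```text
clock: 31.8
eef_pos: [524.4, -377.2, 103.8]
tcp_rot: [-3.141, -0.001, 1.936]
contact_force: [0.9, -0.1, -0.5]
opening: 0.349
```

```bash
python3 go.py "(525.5,-378,10)"
```

```text
clock 31.8 pos [ 524.4 -377.2  103.8] rot [-3.141e+00 -1.000e-03  1.936e+00] open 29.8 F [ 0.9 -0.1 -0.5]
(525.5, -378, 10) total [-1.1  0.8 93.8] = 2 x [-0.6  0.4 46.9]
```

Release height is 5.2 + 4 = 9.2.

>>> servo_tool:
  rows:
    - [22,[0,0,25],[0,0,0]]
    - [22,[0,0,35],[0,0,0]]
    - [22,[0,0,20],[0,0,0]]
    - [22,[0,0,0],[0,0,0]]
    - [22,[0,0,0],[0,0,0]]
    - [22,[0,0,0],[0,0,0]]

```text
clock: 32.55
eef_pos: [525.4, -378.0, 25.7]
tcp_rot: [3.14, 0.002, 1.937]
contact_force: [-1.0, 0.0, -0.4]
opening: 0.344
```

```bash
python3 go.py "(525.5,-378,9.4)"; python3 - <<'E'
from h import *
im=grab_frame("side");cv2.imwrite("pics/s6.png",cv2.convertScaleAbs(cv2.resize(im[234:384,230:430],None,fx=3,fy=3,interpolation=2),alpha=1.3))
E
```

```text
clock 32.55 pos [ 525.4 -378.    25.7] rot [3.140e+00 2.000e-03 1.937e+00] open 29.4 F [-1.   0.  -0.4]
(525.5, -378, 9.4) total [-0.   0.1 16.3] = 1 x [-0.   0.1 16.3]
```

View pics/s6.png

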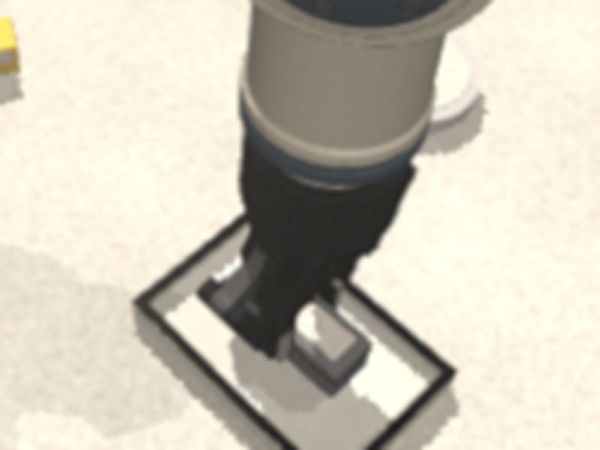

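The mailer at crop (330,345) is aligned with the long side, well inside the tray.

>>> servo_tool:
  rows:
    - [22,[0,0,8],[0,0,0]]
    - [22,[0,0,5],[0,0,0]]
    - [22,[0,0,2],[0,0,0]]
    - [22,[0,0,1.3],[0,0,0]]
    - [22,[0,0,0],[0,0,0]]
    - [22,[0,0,0],[0,0,0]]

```text
clock: 33.35
eef_pos: [524.3, -377.1, 9.2]
tcp_rot: [-3.141, -0.001, 1.938]
contact_force: [-5.6, 3.9, 15.0]
opening: 0.343
```

>>> servo_tool:
  rows:
    - [32,[0,0,0],[0,0,0]]
    - [40,[0,0,0],[0,0,0]]
    - [45,[0,0,0],[0,0,0]]
    - [45,[0,0,0],[0,0,0]]
    - [45,[0,0,-20],[0,0,0]]
    - [45,[0,0,-40],[0,0,0]]
    - [45,[0,0,-40],[0,0,0]]
    - [45,[0,0,-40],[0,0,0]]

```text
clock: 34.35
eef_pos: [524.8, -377.5, 150.9]
tcp_rot: [3.141, 0.001, 1.938]
contact_force: [1.1, -0.8, 0.4]
opening: 0.527
```

>>> servo_tool:
  rows:
    - [45,[0,40,-30],[0,0,0]]
    - [45,[0,50,-20],[0,0,0]]
    - [45,[0,50,0],[0,0,0]]
    - [45,[0,0,0],[0,0,0]]
    - [45,[0,0,0],[0,0,0]]

```text
clock: 34.98
eef_pos: [654.8, -327.1, 198.7]
tcp_rot: [-3.141, -0.0, 1.938]
contact_force: [0.2, -0.2, -0.2]
opening: 0.526
```

```bash
python3 - <<'E'
from look import *
look(names=("vial_a","eyepiece_a","slide_mailer"),z0=4)
a=cv2.resize(grab_frame("side"),(800,600));cv2.imwrite("pics/fs.png",cv2.convertScaleAbs(a,alpha=1.2))
E
```

```text
top vial_a 0.69 px 255 144 98 [682.65  -4.08] err 0.55
top vial_a 0.5 px 266 167 144 [624.04 -28.49] err 0.1
top eyepiece_a 0.69 px 266 167 113 [628.42 -29.57] err 0.47
top eyepiece_a 0.65 px 114 196 209 [561.59 359.04] err 0.06
top eyepiece_a 0.62 px 393 204 1236 [ 541.87 -333.87] err 0.84
top eyepiece_a 0.59 px 121 217 187 [509.66 339.53] err 0.11
top slide_mailer 0.96 px 301 254 420 [ 404.97 -110.52    3.03] err 0.07
top slide_mailer 0.61 px 402 204 295 [ 525.27 -377.75    2.  ] err 0.45
side vial_a 0.89 px 301 195 310 [626.67 -29.95] err 0.1
side vial_a 0.71 px 320 183 270 [685.63  -6.09] err 0.11
side eyepiece_a 0.74 px 228 121 179 [561.69 358.71] err 0.12
side eyepiece_a 0.5 px 212 127 191 [510.21 339.23] err 0.11
side slide_mailer 0.71 px 215 251 790 [ 404.77 -114.18    3.04] err 0.05
side slide_mailer 0.6 px 327 345 1122 [ 524.7  -375.9     1.97] err 0.1
```

View pics/fs.png

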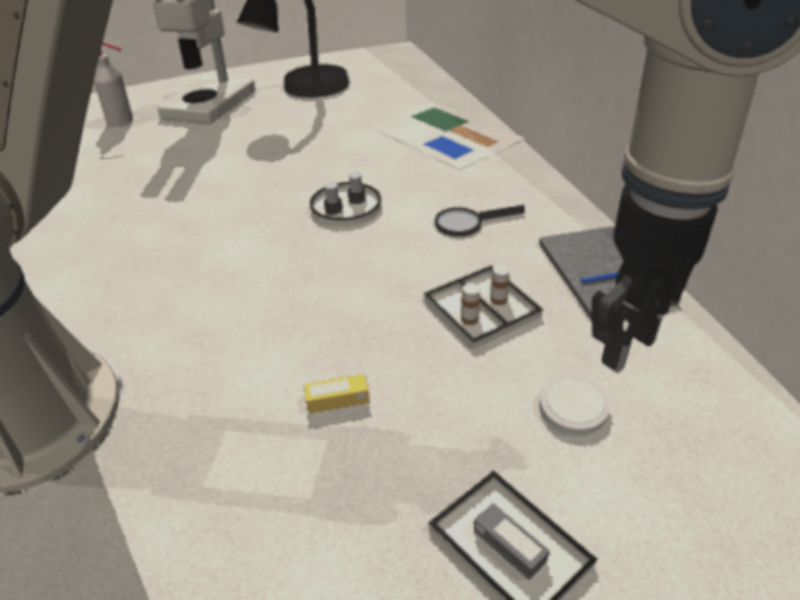

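All five pieces are in their trays: eyepieces at (333,200) and (356,188), vials at (470,305) and (500,287), and the mailer at (511,540), all in 800×600 pixels. The gripper is clear, so I hand the job in.

```bash
python3 -c "
from rig import *
print(sign_off())"
```

```text
the job is handed in; nothing more can be done
None
```

All five pieces are in their trays and the job is handed in. The last clock reading was about 35 s of the 136 s allowed. `sign_off` reports no verdict, so the result rests on my own checks.

The last side picture, and fits to the last top and side pictures, showed:
- **Vials:** One stands upright in each bay, near the bay centres at about ±31 mm.
- **Eyepieces:** Both stand barrel up in the round dish, axes about 55 mm apart and about 28 mm from the dish centre.
- **Mailer:** It lies centred within about 2 mm in the oblong tray and within about 0.06 rad of its long side.
- **Left alone:** The magnifier and petri dish look where they were. I compared them by eye and did not re-measure them.

**Set-downs:** Each piece touched the tray floor at its expected height before release, with a light contact force of 4 to 15 N.

**Disagreements:**
- Three top-view fits matched poorly (the far vial, the mailer, and an eyepiece fit on a vial), mostly because the arm partly hid them or the network gave the wrong label. The side view agreed with the first two positions within about 3 mm.
- The gripper read about 26 mm on the 28 mm vials, but they held firmly.

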